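# Water glasses for the espressos on the pass

## Task

Each espresso waiting on the counter must go out with a small glass for water. Take the cocoa shaker off the lid of the glass box and stand it upright on the worktop, open the lid all the way back until it meets its stop, and stand one glass from the box beside every espresso: on the side opposite the cup's handle, in line with the handle, a finger's width (about 2 cm) clear of the saucer; leave the glasses that are not needed standing in the box. Then shut the lid fully and press the counter bell to call the waiter; leave the espressos where they stand, spill none, and do not disturb the milk pitcher or the nest of paper cups near the box.

Things in the scene. Friction and masses are not known exactly. Their poses are not given: they have to be found in the camera images.
- glass_box: fixed dark wooden box, clear lid; 135 mm (its x) by 250 mm (its y) by 80 mm tall without lid, walls 6 mm, inner floor 8 mm above the worktop. Origin: centre of its underside; x points from its front (handle side, towards the robot) to its back (hinge side), z up. Glasses stand in a row along its y, mid-box, about 58 mm apart, 30 to 40 mm free before and behind each
- glass_lid (a joint): hinge of the box's lid, rad: 0 = shut, grows as it opens upward and back; its stop is at 1.83. The hinge is stiff: the lid stays where it is left (about 3 N at the handle moves it)
- lid_handle (a point): middle of the handle's round bar (moves with the lid). The handle is a U of 10 mm steel rod in the plane of the lid: bar axis 42 mm in front of the lid's front edge, along the box's y, 78 mm between the arms. Lid shut: bar axis 85.5 mm above the worktop, 109.5 mm in front of the box's origin. The lid is 10 mm thick, its top 90.5 mm above the worktop when shut
- lid_hinge (a point): point on the hinge axis, which runs along the box's y, at the top of the box's back wall, 80.5 mm above the worktop; the handle's bar moves on a circle of 177 mm about it
- glass_1: clear thick shot glass, loose, open at the top: 62 mm tall, outer diameter 49 mm at the rim and 42 mm at the foot; origin at the centre of its underside, z axis up. 70 g. It starts standing in the glass box. All four are alike: any glass may go to any espresso
- glass_2: clear thick shot glass, loose, open at the top: 62 mm tall, outer diameter 49 mm at the rim and 42 mm at the foot; origin at the centre of its underside, z axis up. 70 g. It starts standing in the glass box. All four are alike: any glass may go to any espresso
- glass_3: clear thick shot glass, loose, open at the top: 62 mm tall, outer diameter 49 mm at the rim and 42 mm at the foot; origin at the centre of its underside, z axis up. 70 g. It starts standing in the glass box. All four are alike: any glass may go to any espresso
- glass_4: clear thick shot glass, loose, open at the top: 62 mm tall, outer diameter 49 mm at the rim and 42 mm at the foot; origin at the centre of its underside, z axis up. 70 g. It starts standing in the glass box. All four are alike: any glass may go to any espresso
- espresso_1: an espresso: white cup fixed on its saucer, one loose piece. Saucer 116 mm across, rim 14 mm high; cup at its centre, 63 mm across, top 60 mm above the worktop. Origin: centre of the saucer's underside; x points along the cup's handle, so the side away from the handle is -x; z up. Two or three espressos are present; an absent one reads None
- espresso_2: an espresso: teal cup fixed on its saucer, one loose piece. Saucer 116 mm across, rim 14 mm high; cup at its centre, 63 mm across, top 60 mm above the worktop. Origin: centre of the saucer's underside; x points along the cup's handle, so the side away from the handle is -x; z up. Two or three espressos are present; an absent one reads None
- espresso_3: an espresso: white cup fixed on its saucer, one loose piece. Saucer 116 mm across, rim 14 mm high; cup at its centre, 63 mm across, top 60 mm above the worktop. Origin: centre of the saucer's underside; x points along the cup's handle, so the side away from the handle is -x; z up. Two or three espressos are present; an absent one reads None
- cocoa_shaker: cocoa shaker, loose: upright pale grey cylinder 60 mm across, 105 mm tall, about 0.19 kg; origin at the centre of its underside, z up. It starts standing on the shut lid of the glass box; there is free worktop for it at the front right (about x 0.43, y -0.36), beyond the rightmost espresso and in front of the tall bean tower
- bell: silver counter bell with a black foot, loose, 64 mm across, 56 mm tall; origin at the centre of its underside
- bell_top (a point): top of the bell's push button, on the bell's axis, 56 mm above the worktop; the button is 12 mm across and 4 mm high, with the dome 12 mm below its top
- bell_button (a joint): travel of the bell's button, m: 0 = up, pressed down (under 5 N) against a spring to its stop at 0.0035; it rings past 0.002
- milk_pitcher: small steel milk pitcher, loose bystander, 72 x 86 mm, 94 mm tall; origin under its middle
- cup_tower: nest of paper cups, loose bystander, 69 mm across, 142 mm tall; origin at the centre of its underside

How it is judged:
On the way, in this order (a step that is already met when the one before it is completed fails the run):
1. the cocoa shaker stands upright on the worktop (height (world z) of cocoa_shaker below 0.006 m and angle between cocoa_shaker's own z axis and vertical below 0.1 rad and contact force between the fingers and cocoa_shaker below 0.1 N), for 0.2 s.
2. the lid is open to its stop (value of joint glass_lid above 1.79 rad), for 0.2 s.
3. a glass stands released at its place beside every espresso (((x of glass_1 in the frame of espresso_1 between -0.122 and -0.088 m and y of glass_1 in the frame of espresso_1 between -0.018 and 0.018 m and height (world z) of glass_1 below 0.006 m and angle between glass_1's own z axis and vertical below 0.1 rad) or (x of glass_2 in the frame of espresso_1 between -0.122 and -0.088 m and y of glass_2 in the frame of espresso_1 between -0.018 and 0.018 m and height (world z) of glass_2 below 0.006 m and angle between glass_2's own z axis and vertical below 0.1 rad) or (x of glass_3 in the frame of espresso_1 between -0.122 and -0.088 m and y of glass_3 in the frame of espresso_1 between -0.018 and 0.018 m and height (world z) of glass_3 below 0.006 m and angle between glass_3's own z axis and vertical below 0.1 rad) or (x of glass_4 in the frame of espresso_1 between -0.122 and -0.088 m and y of glass_4 in the frame of espresso_1 between -0.018 and 0.018 m and height (world z) of glass_4 below 0.006 m and angle between glass_4's own z axis and vertical below 0.1 rad)) and ((x of glass_1 in the frame of espresso_2 between -0.122 and -0.088 m and y of glass_1 in the frame of espresso_2 between -0.018 and 0.018 m and height (world z) of glass_1 below 0.006 m and angle between glass_1's own z axis and vertical below 0.1 rad) or (x of glass_2 in the frame of espresso_2 between -0.122 and -0.088 m and y of glass_2 in the frame of espresso_2 between -0.018 and 0.018 m and height (world z) of glass_2 below 0.006 m and angle between glass_2's own z axis and vertical below 0.1 rad) or (x of glass_3 in the frame of espresso_2 between -0.122 and -0.088 m and y of glass_3 in the frame of espresso_2 between -0.018 and 0.018 m and height (world z) of glass_3 below 0.006 m and angle between glass_3's own z axis and vertical below 0.1 rad) or (x of glass_4 in the frame of espresso_2 between -0.122 and -0.088 m and y of glass_4 in the frame of espresso_2 between -0.018 and 0.018 m and height (world z) of glass_4 below 0.006 m and angle between glass_4's own z axis and vertical below 0.1 rad)) and ((x of glass_1 in the frame of espresso_3 between -0.122 and -0.088 m and y of glass_1 in the frame of espresso_3 between -0.018 and 0.018 m and height (world z) of glass_1 below 0.006 m and angle between glass_1's own z axis and vertical below 0.1 rad) or (x of glass_2 in the frame of espresso_3 between -0.122 and -0.088 m and y of glass_2 in the frame of espresso_3 between -0.018 and 0.018 m and height (world z) of glass_2 below 0.006 m and angle between glass_2's own z axis and vertical below 0.1 rad) or (x of glass_3 in the frame of espresso_3 between -0.122 and -0.088 m and y of glass_3 in the frame of espresso_3 between -0.018 and 0.018 m and height (world z) of glass_3 below 0.006 m and angle between glass_3's own z axis and vertical below 0.1 rad) or (x of glass_4 in the frame of espresso_3 between -0.122 and -0.088 m and y of glass_4 in the frame of espresso_3 between -0.018 and 0.018 m and height (world z) of glass_4 below 0.006 m and angle between glass_4's own z axis and vertical below 0.1 rad)) and contact force between the fingers and glass_1 below 0.1 N and contact force between the fingers and glass_2 below 0.1 N and contact force between the fingers and glass_3 below 0.1 N and contact force between the fingers and glass_4 below 0.1 N), for 0.2 s.
4. the lid is shut (value of joint glass_lid below 0.04 rad), for 0.2 s.
5. the bell is rung (value of joint bell_button above 0.002 m).
At the end, for the whole second after the job is handed in: Beside every espresso a glass stands upright on the worktop opposite the handle, 88 to 122 mm from the saucer's centre and within 18 mm of the handle's line; the other glasses stand upright in the box; lid shut (under 0.04 rad); cocoa shaker upright on the worktop; all at rest (((x of glass_1 in the frame of espresso_1 between -0.122 and -0.088 m and y of glass_1 in the frame of espresso_1 between -0.018 and 0.018 m and height (world z) of glass_1 below 0.006 m and angle between glass_1's own z axis and vertical below 0.1 rad) or (x of glass_2 in the frame of espresso_1 between -0.122 and -0.088 m and y of glass_2 in the frame of espresso_1 between -0.018 and 0.018 m and height (world z) of glass_2 below 0.006 m and angle between glass_2's own z axis and vertical below 0.1 rad) or (x of glass_3 in the frame of espresso_1 between -0.122 and -0.088 m and y of glass_3 in the frame of espresso_1 between -0.018 and 0.018 m and height (world z) of glass_3 below 0.006 m and angle between glass_3's own z axis and vertical below 0.1 rad) or (x of glass_4 in the frame of espresso_1 between -0.122 and -0.088 m and y of glass_4 in the frame of espresso_1 between -0.018 and 0.018 m and height (world z) of glass_4 below 0.006 m and angle between glass_4's own z axis and vertical below 0.1 rad)) and ((x of glass_1 in the frame of espresso_2 between -0.122 and -0.088 m and y of glass_1 in the frame of espresso_2 between -0.018 and 0.018 m and height (world z) of glass_1 below 0.006 m and angle between glass_1's own z axis and vertical below 0.1 rad) or (x of glass_2 in the frame of espresso_2 between -0.122 and -0.088 m and y of glass_2 in the frame of espresso_2 between -0.018 and 0.018 m and height (world z) of glass_2 below 0.006 m and angle between glass_2's own z axis and vertical below 0.1 rad) or (x of glass_3 in the frame of espresso_2 between -0.122 and -0.088 m and y of glass_3 in the frame of espresso_2 between -0.018 and 0.018 m and height (world z) of glass_3 below 0.006 m and angle between glass_3's own z axis and vertical below 0.1 rad) or (x of glass_4 in the frame of espresso_2 between -0.122 and -0.088 m and y of glass_4 in the frame of espresso_2 between -0.018 and 0.018 m and height (world z) of glass_4 below 0.006 m and angle between glass_4's own z axis and vertical below 0.1 rad)) and ((x of glass_1 in the frame of espresso_3 between -0.122 and -0.088 m and y of glass_1 in the frame of espresso_3 between -0.018 and 0.018 m and height (world z) of glass_1 below 0.006 m and angle between glass_1's own z axis and vertical below 0.1 rad) or (x of glass_2 in the frame of espresso_3 between -0.122 and -0.088 m and y of glass_2 in the frame of espresso_3 between -0.018 and 0.018 m and height (world z) of glass_2 below 0.006 m and angle between glass_2's own z axis and vertical below 0.1 rad) or (x of glass_3 in the frame of espresso_3 between -0.122 and -0.088 m and y of glass_3 in the frame of espresso_3 between -0.018 and 0.018 m and height (world z) of glass_3 below 0.006 m and angle between glass_3's own z axis and vertical below 0.1 rad) or (x of glass_4 in the frame of espresso_3 between -0.122 and -0.088 m and y of glass_4 in the frame of espresso_3 between -0.018 and 0.018 m and height (world z) of glass_4 below 0.006 m and angle between glass_4's own z axis and vertical below 0.1 rad)) and ((x of glass_1 in the frame of glass_box between -0.065 and 0.065 m and y of glass_1 in the frame of glass_box between -0.12 and 0.12 m and z of glass_1 in the frame of glass_box below 0.02 m and angle between glass_1's own z axis and vertical below 0.1 rad) or (x of glass_1 in the frame of espresso_1 between -0.122 and -0.088 m and y of glass_1 in the frame of espresso_1 between -0.018 and 0.018 m and height (world z) of glass_1 below 0.006 m and angle between glass_1's own z axis and vertical below 0.1 rad) or (x of glass_1 in the frame of espresso_2 between -0.122 and -0.088 m and y of glass_1 in the frame of espresso_2 between -0.018 and 0.018 m and height (world z) of glass_1 below 0.006 m and angle between glass_1's own z axis and vertical below 0.1 rad) or (x of glass_1 in the frame of espresso_3 between -0.122 and -0.088 m and y of glass_1 in the frame of espresso_3 between -0.018 and 0.018 m and height (world z) of glass_1 below 0.006 m and angle between glass_1's own z axis and vertical below 0.1 rad)) and ((x of glass_2 in the frame of glass_box between -0.065 and 0.065 m and y of glass_2 in the frame of glass_box between -0.12 and 0.12 m and z of glass_2 in the frame of glass_box below 0.02 m and angle between glass_2's own z axis and vertical below 0.1 rad) or (x of glass_2 in the frame of espresso_1 between -0.122 and -0.088 m and y of glass_2 in the frame of espresso_1 between -0.018 and 0.018 m and height (world z) of glass_2 below 0.006 m and angle between glass_2's own z axis and vertical below 0.1 rad) or (x of glass_2 in the frame of espresso_2 between -0.122 and -0.088 m and y of glass_2 in the frame of espresso_2 between -0.018 and 0.018 m and height (world z) of glass_2 below 0.006 m and angle between glass_2's own z axis and vertical below 0.1 rad) or (x of glass_2 in the frame of espresso_3 between -0.122 and -0.088 m and y of glass_2 in the frame of espresso_3 between -0.018 and 0.018 m and height (world z) of glass_2 below 0.006 m and angle between glass_2's own z axis and vertical below 0.1 rad)) and ((x of glass_3 in the frame of glass_box between -0.065 and 0.065 m and y of glass_3 in the frame of glass_box between -0.12 and 0.12 m and z of glass_3 in the frame of glass_box below 0.02 m and angle between glass_3's own z axis and vertical below 0.1 rad) or (x of glass_3 in the frame of espresso_1 between -0.122 and -0.088 m and y of glass_3 in the frame of espresso_1 between -0.018 and 0.018 m and height (world z) of glass_3 below 0.006 m and angle between glass_3's own z axis and vertical below 0.1 rad) or (x of glass_3 in the frame of espresso_2 between -0.122 and -0.088 m and y of glass_3 in the frame of espresso_2 between -0.018 and 0.018 m and height (world z) of glass_3 below 0.006 m and angle between glass_3's own z axis and vertical below 0.1 rad) or (x of glass_3 in the frame of espresso_3 between -0.122 and -0.088 m and y of glass_3 in the frame of espresso_3 between -0.018 and 0.018 m and height (world z) of glass_3 below 0.006 m and angle between glass_3's own z axis and vertical below 0.1 rad)) and ((x of glass_4 in the frame of glass_box between -0.065 and 0.065 m and y of glass_4 in the frame of glass_box between -0.12 and 0.12 m and z of glass_4 in the frame of glass_box below 0.02 m and angle between glass_4's own z axis and vertical below 0.1 rad) or (x of glass_4 in the frame of espresso_1 between -0.122 and -0.088 m and y of glass_4 in the frame of espresso_1 between -0.018 and 0.018 m and height (world z) of glass_4 below 0.006 m and angle between glass_4's own z axis and vertical below 0.1 rad) or (x of glass_4 in the frame of espresso_2 between -0.122 and -0.088 m and y of glass_4 in the frame of espresso_2 between -0.018 and 0.018 m and height (world z) of glass_4 below 0.006 m and angle between glass_4's own z axis and vertical below 0.1 rad) or (x of glass_4 in the frame of espresso_3 between -0.122 and -0.088 m and y of glass_4 in the frame of espresso_3 between -0.018 and 0.018 m and height (world z) of glass_4 below 0.006 m and angle between glass_4's own z axis and vertical below 0.1 rad)) and height (world z) of cocoa_shaker below 0.006 m and angle between each of cocoa_shaker, espresso_1, espresso_2, espresso_3's own z axis and vertical below 0.1 rad and value of joint glass_lid below 0.04 rad and linear speed of each of glass_1, glass_2, glass_3, glass_4, espresso_1, espresso_2, espresso_3, cocoa_shaker below 0.02 m/s); the robot touches nothing.
It fails at once if an espresso is tipped by more than 0.3 rad (angle between any of espresso_1, espresso_2, espresso_3's own z axis and vertical above 0.3 rad).
It fails at once if an espresso is shifted more than 10 cm from where it stood (distance of any of espresso_1, espresso_2, espresso_3 from where it was at the start of the episode above 0.1 m).
It fails at once if the milk pitcher or the nest of cups is shifted more than 3 cm or tipped (distance of any of milk_pitcher, cup_tower from where it was at the start of the episode above 0.03 m or angle between any of milk_pitcher, cup_tower's own z axis and vertical above 0.3 rad).
Of espresso_1, espresso_2, espresso_3 only 2 to 3 are there at a start; the rules pass over those that are not, and their reading is None.
At some moment in a run one of espresso_1, espresso_2, espresso_3, bell may be knocked a few centimetres aside while the robot is not near it.
It also fails if it takes over 200 s, if anything falls off the work surface, if the arm or the gripper's body presses on something with over 40 N, if the wrist force passes 120 N, or if a joint passes its speed limit or range.

## Robot

A 6-joint arm with a two-finger parallel gripper is mounted at the origin on a cart in front of the work surface, level with it; the furniture and walls round the work are solid. World frame = base frame: x ahead of the robot, y to its left, z up, the work surface at z = 0. Lengths are in m, angles in rad, forces in N, time in s.
With the tool pointing down it reaches from about 0.375 to 0.925 m from the base axis. Payload 5.7 kg.
Tool frame: the origin (TCP) lies midway between the tips of the shut fingers; the grasp point (between the pads) lies 19 mm behind it; z points along the fingers, x is the direction in which the jaws open and shut, and the axes are right-handed (so a half turn about z gives the same grasp; the last joint's range is limited). The gripper opens to 88 mm and grips with 3 to 60 N. Pads are 20 mm wide; open, the fingers measure 115 mm over their backs; the gripper's body (75 mm by 178 mm) begins 61 mm behind the grasp point.
Start: joints at [-1.367, 0.359, 1.51, -0, 1.272, -0.115], TCP at [0.188, -0.57, 0.223] pointing down, gripper open.
Joint ranges: [-2.97, 2.97], [-1.01, 2.36], [0.21, 2.38], [-0.96, 4.11], [0.2, 2.71], [-2.98, 2.98]. Speed limits (rad/s): [2.39, 2.39, 3.14, 3.14, 3.14, 3.14].

## Interface

Orientations are given as a unit quaternion [x, y, z, w].
In Python, from bench import move_ptp, servo_line, goto_joints, move_gripper, sleep, inverse_kinematics, capture, PlanningError, close_job, spot_in, silhouettes, current_clock, current_joint_pos, current_qvel, current_joint_torque, current_position, current_orientation, current_force, current_torque, current_finger_gap gives the robot as it stands. Calls block until the motion is done:
- move_ptp(position, orientation): joint-space move of the TCP to a pose.
- servo_line(position, orientation=None, rate=0.15, contact_N=None): straight line of the TCP; orientation=None keeps the orientation; rate is the mean speed in m/s. With contact_N (N) it stops when the force on the tool has changed by that much, and returns True; else False.
- goto_joints(angles): joint-space move.
- move_gripper(opening): finger opening in m; the grip force is fixed at half the most; returns when the fingers have stopped.
- sleep(seconds).
- inverse_kinematics(position, orientation): joint angles nearest the present ones, or None.
- capture(name): name is "side" or "top" or "wrist"; returns a dict with "image" (480x640x3 uint8, blue, green, red), "range_z" (480x640 float32, m along the optical axis (not along the pixel's ray), 0 where there is no reading), "intrinsics" (3x3 intrinsics, pixels), "R" (3x3) and "t" (3): a world point X has camera coordinates R X + t. Camera axes: x right, y down, z forward; pixel columns grow to the right and rows downward; lengths in m; the calibration is good to about 2 mm. A picture is of the moment at which its call begins.
A pose or a line that the arm cannot do raises PlanningError and nothing moves.
- close_job(): hands the job in, once; it reports no verdict.
Trained networks look in the newest picture that a camera, given by its name, has taken for a name from the list of things; names that differ only in an ending like _2 or _b are one class to them, and where a whole thing is asked for, a point or a joint stands for the part that bears it (a point fixed in the world has none). Each returns a list of dicts, best first, with "conf" (0 to 1); they miss things now and then, are a little off and sometimes report something else, mostly with a low value. They report only what shows in the picture. A call takes as long as a camera call.
- spot_in(camera, query): "xy" ([column, row] in pixels, amid what is visible of it).
- silhouettes(camera, query): "region" (480x640 bool, what is visible of it) and "xy" ([column, row] in pixels, amid what is visible of it).
Readings, each from a call of its own:
- current_clock(): time.
- current_joint_pos(): joint angles.
- current_qvel(): joint speeds.
- current_joint_torque(): joint torques, N m.
- current_position(): TCP position.
- current_orientation(): TCP orientation.
- current_force(): force on the tool from outside, world axes, zero at the start.
- current_torque(): the same for the moment, N m.
- current_finger_gap(): finger opening in m.
Only numpy, scipy, OpenCV 4.12 (cv2) and the standard library are available. Lean on these libraries where they do the work, as an engineer would, in place of code of your own. Each camera call takes 0.05 s, during which the arm holds its last target. There are 200 camera calls.

## Working session

There is one attempt and no reset: what is moved stays moved. The work goes in short steps, each a Python script; the robot and the scene stay as the last script left them, time stands still between calls to the robot, and variables do not carry over. Pictures are saved under pics/ and viewed, about 12 in all and at most 16, crops included, and the job is handed in when it is done.

```bash
ls; mkdir -p pics; cat > h.py <<'E'
import numpy as np, cv2
from bench import *
def cloud(c):
    K=c["intrinsics"];z=c["range_z"];v,u=np.mgrid[0:480,0:640]
    P=np.stack([(u-K[0,2])/K[0,0]*z,(v-K[1,2])/K[1,1]*z,z],-1)
    W=(P-c["t"])@c["R"]   # R^T (p-t)
    W[z<=0]=np.nan
    return W
def pix(c,X):
    p=c["R"]@np.asarray(X)+c["t"];q=c["intrinsics"]@p
    return q[:2]/q[2]
def ray_at(c,uv,h):
    d=c["R"].T@np.linalg.inv(c["intrinsics"])@np.array([uv[0],uv[1],1.]);o=-c["R"].T@c["t"]
    return o+d*(h-o[2])/d[2]
def down(yaw):
    # tool z down, tool x at angle yaw in world
    return np.array([np.cos(yaw/2),np.sin(yaw/2),0,0])
E
python3 - <<'E'
from h import *
for n in("top","side"):
    c=capture(n);cv2.imwrite(f"pics/{n}0.png",c["image"]);W=cloud(c)
    print(n,"cam",-c["R"].T@c["t"])
    for q in("glass_box","glass_1","espresso_1","espresso_2","cocoa_shaker","bell","milk_pitcher","cup_tower","lid_handle"):
        for d in silhouettes(n,q):
            if d["conf"]<.3: continue
            P=W[d["region"]];P=P[~np.isnan(P[:,0])]
            print(q,round(d["conf"],2),np.round(d["xy"]),d["region"].sum(),np.round(np.median(P,0),3),"z98",np.round(np.percentile(P[:,2],98),3),"mean",np.round((P.min(0)+P.max(0))/2,3)) if len(P) else print(q,"no depth")
E
```

```text
pics
top cam [0.37302233 0.07128928 1.04851582]
glass_box 0.85 [214. 264.] 8444 [0.482 0.304 0.09 ] z98 0.094 mean [ 0.48   0.419 -0.316]
espresso_1 0.92 [328. 224.] 2088 [0.588 0.061 0.013] z98 0.06 mean [0.591 0.06  0.031]
espresso_1 0.83 [394. 239.] 2126 [ 0.562 -0.084  0.013] z98 0.06 mean [ 0.565 -0.088  0.032]
espresso_2 0.92 [328. 224.] 2088 [0.588 0.061 0.013] z98 0.06 mean [0.591 0.06  0.031]
espresso_2 0.83 [394. 239.] 2126 [ 0.562 -0.084  0.013] z98 0.06 mean [ 0.565 -0.088  0.032]
bell 0.56 [434. 187.] 616 [ 0.668 -0.179  0.033] z98 0.056 mean [ 0.673 -0.185  0.031]
milk_pitcher 0.66 [252. 185.] 1222 [0.685 0.224 0.039] z98 0.092 mean [0.687 0.227 0.045]
cup_tower 0.75 [187. 171.] 1480 [0.695 0.353 0.101] z98 0.142 mean [0.717 0.376 0.071]
lid_handle 0.98 [213. 264.] 7352 [0.487 0.312 0.09 ] z98 0.094 mean [0.491 0.313 0.047]
side cam [0.53283417 0.8256511  0.77961802]
glass_box 0.85 [352. 358.] 11524 [0.5   0.353 0.09 ] z98 0.093 mean [0.494 0.286 0.071]
glass_box 0.33 [354. 340.] 8227 [0.493 0.336 0.091] z98 0.093 mean [ 0.384  0.015 -0.337]
espresso_1 0.82 [322. 219.] 1211 [ 0.567 -0.076  0.015] z98 0.06 mean [ 0.566 -0.111  0.03 ]
espresso_1 0.71 [304. 261.] 1557 [0.593 0.069 0.014] z98 0.059 mean [0.594 0.045 0.03 ]
espresso_2 0.82 [322. 219.] 1211 [ 0.567 -0.076  0.015] z98 0.06 mean [ 0.566 -0.111  0.03 ]
espresso_2 0.71 [304. 261.] 1557 [0.593 0.069 0.014] z98 0.059 mean [0.594 0.045 0.03 ]
cocoa_shaker 0.94 [365. 314.] 2020 [0.481 0.33  0.175] z98 0.197 mean [0.479 0.224 0.1  ]
bell 0.65 [282. 198.] 434 [ 0.676 -0.168  0.025] z98 0.054 mean [ 0.68  -0.203  0.027]
milk_pitcher 0.87 [259. 305.] 1453 [0.676 0.236 0.059] z98 0.093 mean [0.684 0.188 0.047]
cup_tower 0.84 [236. 346.] 2395 [0.694 0.367 0.106] z98 0.142 mean [0.697 0.352 0.071]
lid_handle 0.78 [354. 342.] 8122 [0.493 0.335 0.091] z98 0.093 mean [0.494 0.293 0.071]
```

View pics/top0.png

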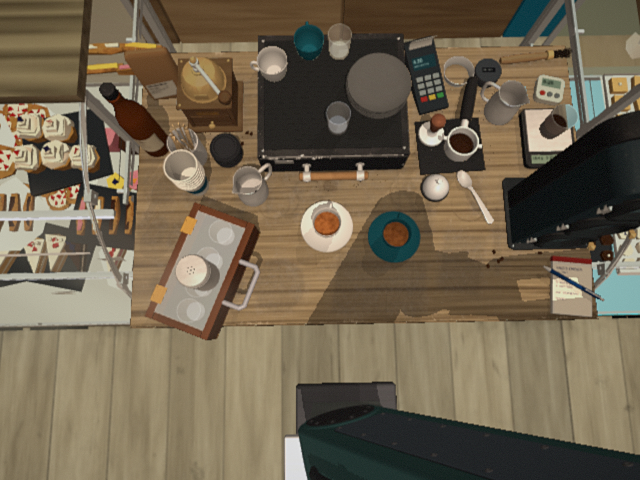

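View pics/side0.png

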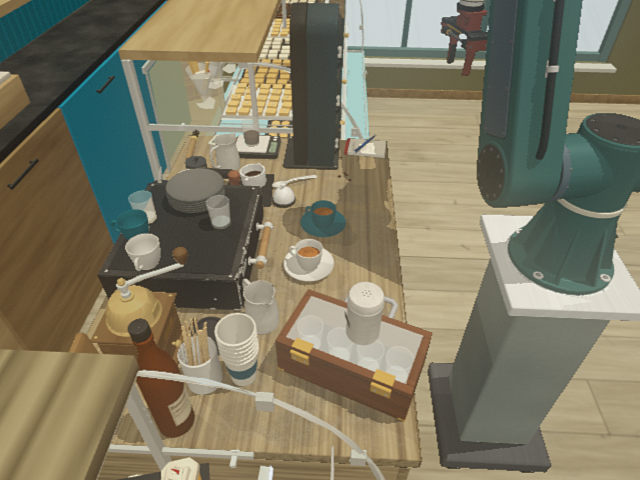

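```bash
cat >> h.py <<'E'
from scipy.optimize import least_squares
def circ(P,r):
    f=least_squares(lambda p:np.hypot(*(P[:,:2]-p).T)-r,P[:,:2].mean(0),loss="soft_l1",f_scale=.002)
    return f.x,np.sqrt(np.mean(f.fun**2))
def espressos(n="top"):
    c=capture(n);W=cloud(c);out=[]
    for d in silhouettes(n,"espresso_1"):
        if d["conf"]<.4: continue
        m=d["region"]&~np.isnan(W[...,0]);P=W[m]
        P=P[(P[:,2]>-.005)&(P[:,2]<.07)]
        s=P[P[:,2]<.02]
        if len(s)<100: continue
        (cx,cy),_,_=[*cv2.minEnclosingCircle(s[:,:2].astype(np.float32)),0]
        rim=P[P[:,2]>.054]
        q,e=circ(rim,.030) if len(rim)>8 else (np.array([np.nan]*2),0)
        D=P[:,:2]-q;r=np.hypot(*D.T);h=(r>.036)&(r<.056)&(P[:,2]>.024)
        v=D[h].mean(0) if h.sum() else np.array([np.nan]*2)
        out.append(dict(xy=q,sauc=np.array([cx,cy]),yaw=np.arctan2(v[1],v[0]),n=h.sum(),col=c["image"][m].mean(0)))
    return out
E
python3 - <<'E'
from h import *
for n in("top","side"):
    for e in espressos(n): print(n,{k:np.round(v,3) for k,v in e.items()})
c=capture("top");W=cloud(c)
d=silhouettes("top","glass_box")[0]
P=W[d["region"]&(W[...,2]>.083)&(W[...,2]<.098)]
r=cv2.minAreaRect(P[:,:2].astype(np.float32));print("rect",r)
# lid handle out: robust clip
for n in("top","side"):
    c=capture(n);W=cloud(c)
    P=W[(W[...,2]>.19)&(W[...,2]<.21)&(abs(W[...,0]-.48)<.08)&(abs(W[...,1]-.33)<.08)]
    print(n,"shaker",cv2.minEnclosingCircle(P[:,:2].astype(np.float32)),P.mean(0),len(P))
    P=W[(W[...,2]>.045)&(W[...,2]<.065)&(abs(W[...,0]-.67)<.04)&(abs(W[...,1]+.185)<.04)]
    print("bell",P.mean(0),P[P[:,2].argmax()])
c=capture("top")
im=np.hstack([cv2.resize(c["image"][190:275,290:430],None,fx=3,fy=3,interpolation=2),cv2.resize(c["image"][195:345,140:265],(325,255*1),interpolation=2)])
im=cv2.resize(c["image"][190:345,140:430],None,fx=2.75,fy=2.75,interpolation=2)
cv2.imwrite("pics/crop1.png",im);print(im.shape)
E
```

```text
top {'xy': array([ 0.565, -0.086]), 'sauc': array([ 0.567, -0.088]), 'yaw': np.float64(-0.219), 'n': np.int64(16), 'col': array([54.01 , 59.185, 41.169])}
top {'xy': array([0.591, 0.061]), 'sauc': array([0.593, 0.06 ]), 'yaw': np.float64(-0.241), 'n': np.int64(14), 'col': array([140.874, 167.742, 193.974])}
side {'xy': array([ 0.567, -0.085]), 'sauc': array([ 0.571, -0.099]), 'yaw': np.float64(-0.206), 'n': np.int64(24), 'col': array([83.267, 89.69 , 70.323])}
side {'xy': array([0.593, 0.063]), 'sauc': array([0.599, 0.057]), 'yaw': np.float64(-0.199), 'n': np.int64(17), 'col': array([154.544, 176.232, 189.314])}
side {'xy': array([0.678, 0.226]), 'sauc': array([0.691, 0.187]), 'yaw': np.float64(-0.861), 'n': np.int64(9), 'col': array([136.753, 154.044, 162.176])}
rect ((0.4834742844104767, 0.2990351915359497), (0.18756365776062012, 0.2505345940589905), 68.49595642089844)
top shaker ((0.4766410291194916, 0.3078744411468506), 0.029674474149942398) [0.47637281 0.30754492 0.19385174] 793
bell [ 0.67444686 -0.18467889  0.0540548 ] [ 0.67790745 -0.18235978  0.06247829]
side shaker ((0.48017624020576477, 0.31079959869384766), 0.030432183295488358) [0.47968707 0.31282957 0.19417314] 750
bell [ 0.6783777  -0.18350364  0.05302649] [ 0.68109712 -0.18124515  0.05809675]
(426, 798, 3)
```

View pics/crop1.png

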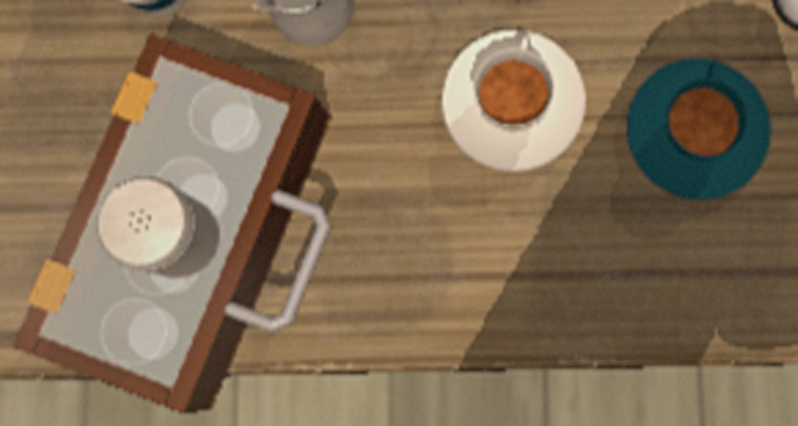

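```bash
python3 - <<'E'
from h import *
for n in("top","side"):
    c=capture(n);W=cloud(c);d=silhouettes(n,"glass_box")[0]
    P=W[d["region"]&(W[...,2]>.084)&(W[...,2]<.097)]
    a=np.radians(68.5)
    # refine: long edges -> minAreaRect on points w/o handle
    for i in range(3):
        B=(P[:,:2]-[.492,.321])@np.array([[np.cos(a),-np.sin(a)],[np.sin(a),np.cos(a)]])
        k=(B[:,0]>-.066)
        r=cv2.minAreaRect(P[k,:2].astype(np.float32)); aa=np.radians(r[2]); 
        aa=min([aa+j*np.pi/2 for j in range(-2,3)],key=lambda t:abs(t-a)); a=aa
    B=(P[:,:2]-[.492,.321])@np.array([[np.cos(a),-np.sin(a)],[np.sin(a),np.cos(a)]])
    k=B[:,0]>-.066
    print(n,np.degrees(a),"rect",r,"x",np.percentile(B[:,0],[.3,99.7]),"y",np.percentile(B[k,1],[.3,99.7]))
    h=B[B[:,0]<-.075]; print("bar x",np.percentile(h[:,0],[2,15,50]),"y",h[:,1].min(),h[:,1].max(),len(h))
# shaker
S=np.array([.478,.3095]);q=down(-np.pi/2)
move_ptp([.45,-.0,.38],q)
print(current_joint_pos())
move_ptp([*S,.30],down(np.radians(68.5-180)))
print(current_joint_pos())
c=capture("top");cv2.imwrite("pics/g_top.png",c["image"]);c=capture("wrist");cv2.imwrite("pics/g_w.png",c["image"])
cs=capture("side")
a=cv2.imread("pics/g_top.png");cv2.imwrite("pics/g.png",cv2.resize(np.hstack([a[150:350,100:400],cs["image"][200:400,220:480]]),None,fx=1.4,fy=1.4))
E
```

```text
top 68.50150299072266 rect ((0.4926876425743103, 0.32309791445732117), (0.13639573752880096, 0.250322163105011), 68.50150299072266) x [-0.11618146  0.06684681] y [-0.1236257   0.12401428]
bar x [-0.11681614 -0.1148083  -0.10861742] y -0.04829655392090529 0.04954830245122949 381
side 68.39237213134766 rect ((0.4951828122138977, 0.3239583373069763), (0.1398201733827591, 0.25009405612945557), 68.39237213134766) x [-0.10709696  0.07098054] y [-0.12580281  0.12273637]
bar x [-0.11200643 -0.10787359 -0.09999516] y -0.049761007967743964 0.0474532738088409 110
[-1.54759959e-01  2.03228007e-02  1.56004366e+00 -2.48830703e-04
  1.56155220e+00  1.41682878e+00]
[ 4.52000581e-01  2.53968529e-01  1.46862552e+00 -6.17919699e-04
  1.41896597e+00  2.39842121e+00]
```

View pics/g.png

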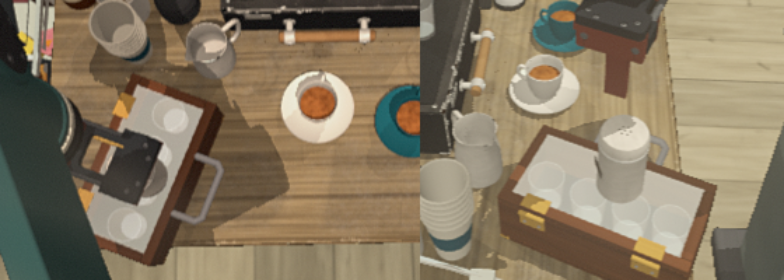

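```bash
python3 - <<'E'
from h import *
from scipy.spatial.transform import Rotation as Rn
p=current_position();Rm=Rn.from_quat(current_orientation());print(p,Rm.as_matrix().round(2).tolist(),pix(capture("side"),p))
for n in("top","side"):
    c=capture(n);W=cloud(c).reshape(-1,3);W=W[~np.isnan(W[:,0])]
    T=Rm.inv().apply(W-p)
    for lo,hi in((-.04,0),(-.08,-.04),(-.14,-.085)):
        k=(T[:,2]>lo)&(T[:,2]<hi)&(np.hypot(T[:,0],T[:,1])<.13);t=T[k]
        if len(t): print(n,lo,len(t),np.percentile(t[:,0],[1,99]).round(3),np.percentile(t[:,1],[1,99]).round(3))
E
```

```text
[0.47864738 0.30838114 0.30050066] [[-0.37, -0.93, 0.0], [-0.93, 0.37, 0.0], [-0.0, -0.0, -1.0]] [371.01123265 246.10811701]
top -0.14 2151 [0.012 0.089] [-0.031  0.033]
side -0.04 334 [-0.056  0.051] [-0.012  0.011]
side -0.08 214 [-0.059  0.053] [-0.012  0.013]
side -0.14 3511 [-0.09   0.079] [-0.032  0.032]
```

View pics/g_w.png

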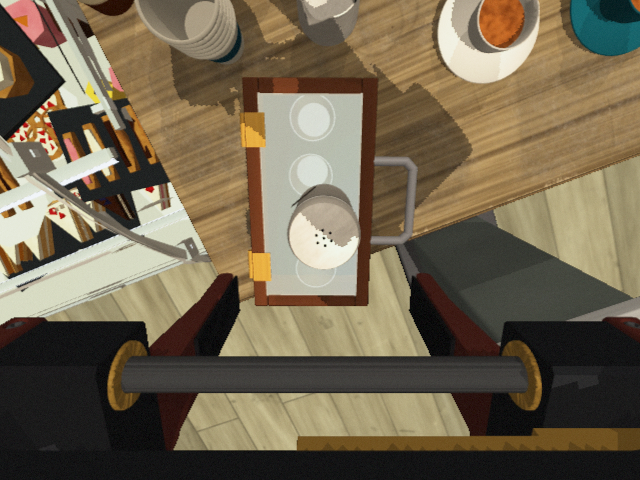

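```bash
python3 - <<'E'
from h import *
t0=current_clock()
q=down(np.radians(68.5-180))
print(servo_line([.4785,.310,.146],q,rate=.12,contact_N=15))
move_gripper(.05);print("gap",current_finger_gap())
servo_line([.4785,.310,.30],q,rate=.15)
print("gap",current_finger_gap())
q2=down(-np.pi/2)
move_ptp([.45,0,.32],q2)
move_ptp([.43,-.36,.20],q2)
print(servo_line([.43,-.36,.0555+.006],q2,rate=.12))
print("contact",servo_line([.43,-.36,.052],q2,rate=.02,contact_N=4),current_position(),current_finger_gap())
move_gripper(.086)
servo_line([.43,-.36,.22],q2,rate=.15)
move_ptp([.45,-.1,.32],q2)
c=capture("top");W=cloud(c)
P=W[(abs(W[...,0]-.43)<.06)&(abs(W[...,1]+.36)<.06)&(W[...,2]>.05)]
print(cv2.minEnclosingCircle(P[P[:,2]>.098][:,:2].astype(np.float32)),np.percentile(P[:,2],[50,99]),current_clock()-t0,current_clock())
for e in espressos(): print({k:np.round(v,3) for k,v in e.items()})
E
```

```text
False
gap 0.06019019144836682
gap 0.06015837379675829
False
contact True [ 0.4303663  -0.36069995  0.05552346] 0.06044533536432621
((0.42916858196258545, -0.3602635860443115), 0.03063097596168518) [0.10332558 0.10876438] 10.433300000000001 15.9083
{'xy': array([ 0.565, -0.086]), 'sauc': array([ 0.567, -0.088]), 'yaw': np.float64(-0.224), 'n': np.int64(13), 'col': array([71.664, 81.294, 64.155])}
{'xy': array([0.591, 0.061]), 'sauc': array([0.593, 0.062]), 'yaw': np.float64(-0.235), 'n': np.int64(13), 'col': array([123.751, 145.504, 167.714])}
```

```bash
cat >> h.py <<'E'
A=np.radians(68.5);BO=np.array([.493,.323]);BX=np.array([np.cos(A),np.sin(A)]);BY=np.array([-BX[1],BX[0]])
QB=down(A-np.pi)
def box(x,y,z): return np.array([*(BO+x*BX+y*BY),z])
def bar(th): return box(.0675-.177*np.cos(th+.028),0,.0805+.177*np.sin(th+.028))
E
python3 - <<'E'
from h import *
off=np.array([0,0,-.019])
move_gripper(.03)
b=bar(0)+off
move_ptp(b+[0,0,.12],QB)
print(servo_line(b,QB,rate=.1,contact_N=10),current_position()-b)
move_gripper(.005);print("gap",current_finger_gap(),current_force())
for th in np.linspace(0,1.70,12)[1:]:
    servo_line(bar(th)+off,QB,rate=.12)
    f=current_force();print(round(th,2),np.round(f,1),round(float(current_finger_gap()),4))
    if np.linalg.norm(f)>40: break
print(current_clock())
E
```

```text
False [0.00047265 0.00015942 0.00052455]
gap 0.00889958813365502 [ -1.26435594 -15.62081133   8.0404513 ]
0.15 [ -0.1 -15.3   2.3] 0.0091
0.31 [ -1.3 -16.6   5.3] 0.0094
0.46 [ -1.9 -18.2   8.6] 0.0094
0.62 [ -3.8 -19.6  14.8] 0.0093
0.77 [ -6.9 -19.9  22.5] 0.009
0.93 [ -7.8 -15.4  26.4] 0.009
1.08 [-5.6 -8.1 22.4] 0.009
1.24 [-2.6 -3.4 14.2] 0.0094
1.39 [ 0.9 -0.6  9.3] 0.009
1.55 [ 2.6 -0.   5.9] 0.009
1.7 [ 6.3 -0.5  3.5] 0.0089
24.2417
```

```bash
python3 - <<'E'
from h import *
off=np.array([0,0,-.019])
for th in (1.77,1.83,1.87):
    r=servo_line(bar(th)+off,QB,rate=.05,contact_N=12)
    print(th,r,np.round(current_force(),1),round(float(current_finger_gap()),4))
    if r: break
p=current_position();d=p-off;dx=(d[:2]-BO)@BX-.0675;print("angle est",np.arctan2(d[2]-.0805,-dx)-.028)
sleep(.3)
move_gripper(.03)
p=current_position();servo_line(p+[0,0,.08],QB,rate=.15)
move_ptp([.42,.05,.38],QB)
c=capture("top");cv2.imwrite("pics/open_top.png",c["image"]);W=cloud(c)
Z=W[...,2];B=np.stack([(W[...,:2]-BO)@BX,(W[...,:2]-BO)@BY,Z],-1)
k=(Z>.12)&(B[...,0]>.05)&(B[...,0]<.14)&(abs(B[...,1])<.11)
L=B[k];print("lid slope",len(L),np.polyfit(L[:,2]-.0805,L[:,0],1) if len(L)>9 else 0)
for d in silhouettes("top","glass_1"):
    P=B[d["region"]];P=P[~np.isnan(P[:,0])];P=P[(P[:,2]>.06)&(P[:,2]<.076)]
    if len(P)>5: print(round(d["conf"],2),np.round(d["xy"]),len(P),np.round(circ(P,.0235)[0],4),np.round(cv2.minEnclosingCircle(P[:,:2].astype(np.float32))[0],4),cv2.minEnclosingCircle(P[:,:2].astype(np.float32))[1])
k=(abs(B[...,0])<.055)&(abs(B[...,1])<.117)
print("z hist",np.histogram(B[k][:,2],bins=[-.1,0,.005,.012,.02,.03,.05,.06,.066,.072,.08,.1,.3]))
print(current_clock())
cv2.imwrite("pics/open_crop.png",cv2.resize(c["image"][170:345,110:290],None,fx=3.3,fy=3.3,interpolation=2))
E
```

```text
1.77 False [ 5.2 -1.2  1.3] 0.0089
1.83 True [-0.4 -2.6  6.4] 0.0092
angle est 1.8079555741177917
lid slope 4533 [0.23494115 0.0697877 ]
0.77 [211. 259.] 105 [-0.0049 -0.0261] [-0.004  -0.0261] 0.025230862200260162
0.74 [226. 233.] 108 [-0.0072 -0.088 ] [-0.0066 -0.088 ] 0.02484953962266445
0.62 [190. 311.] 104 [-0.0099  0.0851] [-0.0093  0.0849] 0.024859772995114326
0.58 [200. 286.] 95 [-0.0057  0.0322] [-0.0052  0.0322] 0.02461797371506691
z hist (array([   0,  186, 2708,  830,  196,  452,  249,  161,  263,   21,    0,
          0]), array([-0.1  ,  0.   ,  0.005,  0.012,  0.02 ,  0.03 ,  0.05 ,  0.06 ,
        0.066,  0.072,  0.08 ,  0.1  ,  0.3  ]))
28.0083
```

View pics/open_crop.png

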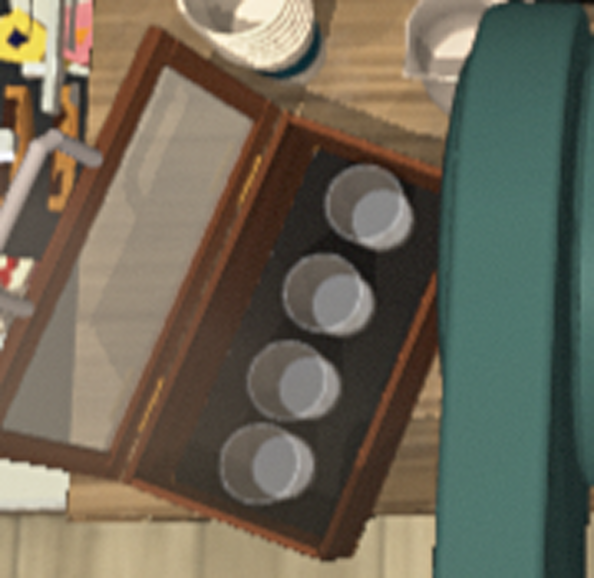

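```bash
cat >> h.py <<'E'
def boxview(n):
    c=capture(n);W=cloud(c);Z=W[...,2]
    B=np.stack([(W[...,:2]-BO)@BX,(W[...,:2]-BO)@BY,Z],-1)
    k=(Z>.12)&(B[...,0]>.05)&(B[...,0]<.14)&(abs(B[...,1])<.11);L=B[k]
    if len(L)>50: print(n,"lid angle",np.pi/2+np.arctan(np.polyfit(L[:,2],L[:,0],1)[0]),len(L))
    k=(Z>.076)&(Z<.083)&(abs(B[...,0])<.075)&(abs(B[...,1])<.1);L=B[k]
    if len(L)>50: f=L[L[:,0]<0]; print(n,"front wall top x",np.percentile(f[:,0],[2,50,98]).round(4),len(f))
    for d in silhouettes(n,"glass_1"):
        P=B[d["region"]];P=P[~np.isnan(P[:,0])];P=P[(P[:,2]>.06)&(P[:,2]<.076)&(abs(P[:,0])<.06)&(abs(P[:,1])<.12)]
        if len(P)>20:
            m,r=cv2.minEnclosingCircle(P[:,:2].astype(np.float32));print(n,"glass",round(d["conf"],2),len(P),np.round(m,4),round(r,4),np.round(circ(P,.0238)[0],4))
    return c
E
python3 - <<'E'
from h import *
move_gripper(.0)
p=box(.04,0,.19)
move_ptp(p+[0,0,.12],QB);servo_line(p,QB,rate=.2)
r=servo_line(box(.09,0,.19),QB,rate=.08,contact_N=3);print("touch",r,(current_position()[:2]-BO)@BX)
for i in range(6):
    x=(current_position()[:2]-BO)@BX
    r=servo_line(box(x+.006,0,.19),QB,rate=.03,contact_N=14);x2=(current_position()[:2]-BO)@BX
    print(r,x,x2,np.round(current_force(),1))
    if r: break
sleep(.3)
x=(current_position()[:2]-BO)@BX
servo_line(box(x-.04,0,.19),QB,rate=.15);servo_line(box(x-.04,0,.36),QB,rate=.2)
move_gripper(.06)
move_ptp(box(-.05,.04,.33),QB)
c=boxview("wrist");cv2.imwrite("pics/w1.png",c["image"])
move_ptp([.40,-.05,.38],QB)
boxview("top");boxview("side")
print(current_clock())
E
```

```text
touch True 0.08458968199758311
True 0.08458968199758311 0.0843650725201752 [ 0.4 -0.9 -0.1]
wrist lid angle 1.7989945383614165 21073
wrist front wall top x [-0.0721 -0.0689 -0.0659] 890
wrist glass 0.94 262 [-0.0047  0.0306] 0.0246 [-0.0051  0.0301]
wrist glass 0.92 264 [-0.0039 -0.0277] 0.0246 [-0.0045 -0.0278]
wrist glass 0.89 266 [-0.0065 -0.0898] 0.0245 [-0.007  -0.0893]
wrist glass 0.63 282 [-0.0088  0.0837] 0.0247 [-0.0091  0.0831]
top lid angle 1.8012134793401435 4528
top front wall top x [-0.0729 -0.0699 -0.0665] 305
top glass 0.88 104 [-0.0048 -0.0259] 0.0245 [-0.005 -0.026]
top glass 0.85 93 [-0.0054  0.032 ] 0.0246 [-0.0059  0.032 ]
top glass 0.78 112 [-0.0071 -0.0881] 0.0246 [-0.0075 -0.0879]
top glass 0.77 98 [-0.01    0.0848] 0.0246 [-0.0099  0.0851]
side lid angle 1.7933677609897387 4041
side front wall top x [-0.0705 -0.0661 -0.063 ] 384
side glass 0.61 81 [-0.0139  0.0321] 0.0207 [-0.0024  0.0301]
side glass 0.61 111 [-0.0083  0.084 ] 0.0242 [-0.0066  0.0835]
side glass 0.57 65 [-0.0087 -0.0877] 0.0244 [-0.0045 -0.09  ]
36.2583
```

View pics/w1.png

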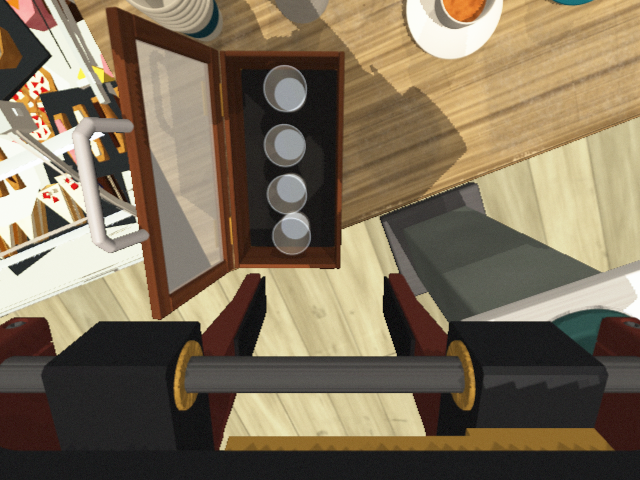

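```bash
cat >> h.py <<'E'
def lidang(n):
    c=capture(n);W=cloud(c);Z=W[...,2];B=np.stack([(W[...,:2]-BO)@BX,(W[...,:2]-BO)@BY,Z],-1)
    L=B[(Z>.10)&(Z<.20)&(B[...,0]>.05)&(B[...,0]<.13)&(abs(B[...,1])<.11)]
    f=least_squares(lambda p:(L[:,0]-p[0]-p[1]*(L[:,2]-.0805)),[.07,.25],loss="soft_l1",f_scale=.001)
    print(n,"lid",np.pi/2+np.arctan(f.x[1]),f.x,np.median(abs(f.fun)))
E
python3 - <<'E'
from h import *
lidang("top");lidang("side")
move_gripper(.0)
move_ptp(box(.04,0,.31),QB);servo_line(box(.04,0,.19),QB,rate=.2)
for x in (.070,.078,.081,.083,.085,.087,.089,.091,.093,.095,.097,.099):
    servo_line(box(x,0,.19),QB,rate=.05);f=current_force();g=f[:2]@BX
    print(x,round((current_position()[:2]-BO)@BX,4),np.round(f,1),round(g,1))
    if abs(g)>18: break
sleep(.3)
servo_line(box(.045,0,.19),QB,rate=.15);servo_line(box(.045,0,.36),QB,rate=.2)
move_gripper(.06)
move_ptp(box(-.05,.04,.33),QB);lidang("wrist")
move_ptp([.40,-.05,.38],QB);lidang("top");lidang("side");print(current_clock())
E
```

```text
top lid 1.823280070302207 [0.06832969 0.25798929] 0.0008455049359170907
side lid 1.8295363549381116 [0.07426779 0.26467286] 0.0003785133402101279
0.07 0.0699 [-0.   0.1 -0.4] 0.1
0.078 0.0783 [ 0.2 -1.   0.8] -0.8
0.081 0.0811 [ 0.2 -0.5  0.8] -0.3
0.083 0.0831 [-0.7 -0.4  0.9] -0.7
0.085 0.0846 [-1.  -2.1  2. ] -2.4
0.087 0.0847 [-2.6 -7.4  4.3] -7.8
0.089 0.0848 [ -4.1 -12.5   7.5] -13.1
0.091 0.0849 [ -7.  -17.6  10.3] -19.0
wrist lid 1.8242615951575474 [0.06837059 0.25903641] 0.0005223960669737838
top lid 1.8232780532066835 [0.06831934 0.25798714] 0.0008382960437849155
side lid 1.8304455838251406 [0.07418822 0.26564601] 0.0003688790148031508
46.9917
```

```bash
cat >> h.py <<'E'
from scipy.spatial.transform import Rotation as Rn
def tilted(al): return (Rn.from_rotvec(-al*np.array([*BY,0]))*Rn.from_quat(QB)).as_quat()
def pick(gx,gy,al=np.radians(7),gz=.062):
    q=tilted(al);tz=Rn.from_quat(q).apply([0,0,1])
    g=box(gx,gy,gz)+.019*tz
    move_gripper(.062)
    move_ptp(g+[0,0,.15],q)
    r=servo_line(g+[0,0,.05],q,rate=.2)
    r=servo_line(g,q,rate=.08,contact_N=8);print("touch on descent",r,np.round(current_position()-g,4))
    if r: return False
    move_gripper(.03);print("gap",current_finger_gap(),np.round(current_force(),1))
    servo_line(g+[0,0,.17],q,rate=.12);print("gap lifted",current_finger_gap())
    return True
E
python3 - <<'E'
from h import *
if pick(-.007,-.089):
    move_ptp([.46,.08,.25],down(-.22-np.pi/2))
    p=current_position();print(current_finger_gap(),p)
    c=capture("side");u,v=pix(c,p).astype(int);im=c["image"][max(0,v-80):v+80,u-100:u+100];cv2.imwrite("pics/held.png",cv2.resize(im,None,fx=3.5,fy=3.5,interpolation=2))
    c=capture("wrist");cv2.imwrite("pics/held_w.png",c["image"])
print(current_clock())
E
```

```text
touch on descent False [ 0.0002  0.0001 -0.0001]
gap 0.04778784053871032 [ 0.7 -0.2  2.9]
gap lifted 0.047986986275111554
0.04744368818184209 [0.46087687 0.08050456 0.25001925]
53.2083
```

View pics/held.png

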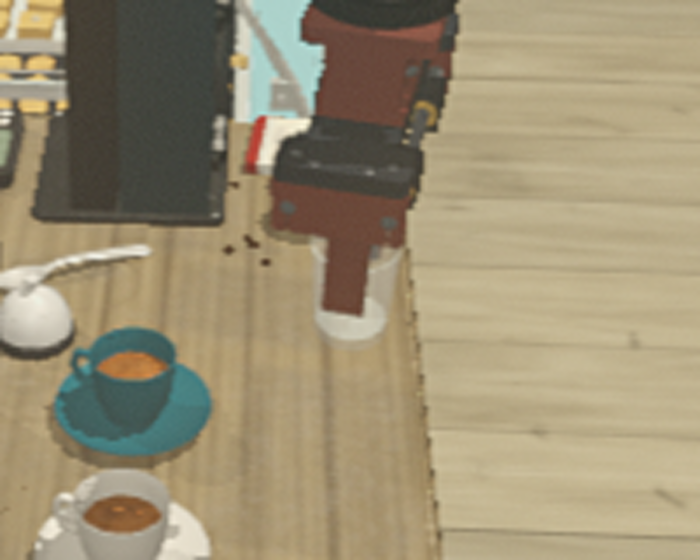

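```bash
cat >> h.py <<'E'
def place(ex,ey,yaw,d=.105):
    t=np.array([ex-d*np.cos(yaw),ey-d*np.sin(yaw)]);q=down(yaw-np.pi/2)
    print("target",t)
    move_ptp([*t,.20],q)
    servo_line([*t,.046],q,rate=.15)
    r=servo_line([*t,.028],q,rate=.02,contact_N=3);print("contact",r,current_position(),np.round(current_force(),1))
    move_gripper(.062)
    servo_line([*t,.20],q,rate=.15)
E
python3 - <<'E'
from h import *
for n in("top","side"):
    for e in espressos(n): print(n,{k:np.round(v,3) for k,v in e.items()})
move_ptp([.42,-.10,.25],down(-.22-np.pi/2))
E=[e for n in ("top","side") for e in espressos(n) if e["col"][2]>150]
E=[e for e in E if np.hypot(*(e["xy"]-[.592,.062]))<.06]
for e in E: print(np.round([*e["xy"],e["yaw"],e["n"]],3))
ok=[e for e in E if e["n"]>=5]
xy=np.mean([e["xy"] for e in E],0);yaw=np.mean([e["yaw"] for e in ok]);print(xy,yaw)
place(*xy,yaw)
print(current_clock())
E
```

```text
top {'xy': array([ 0.593, -0.093]), 'sauc': array([ 0.593, -0.094]), 'yaw': np.float64(-0.21), 'n': np.int64(11), 'col': array([82.419, 95.215, 79.453])}
top {'xy': array([0.455, 0.326]), 'sauc': array([0.464, 0.34 ]), 'yaw': np.float64(nan), 'n': np.int64(0), 'col': array([101.421, 106.316, 110.813])}
top {'xy': array([ 0.705, -0.182]), 'sauc': array([ 0.677, -0.186]), 'yaw': np.float64(-3.116), 'n': np.int64(233), 'col': array([158.487, 173.699, 185.686])}
side {'xy': array([0.594, 0.063]), 'sauc': array([0.601, 0.053]), 'yaw': np.float64(-0.207), 'n': np.int64(30), 'col': array([139.671, 159.283, 170.656])}
side {'xy': array([ 0.596, -0.091]), 'sauc': array([ 0.601, -0.109]), 'yaw': np.float64(-0.208), 'n': np.int64(23), 'col': array([ 99.874, 107.605,  81.44 ])}
[ 0.591  0.061 -0.237 14.   ]
[ 0.593  0.063 -0.199 29.   ]
[0.59200044 0.06191376] -0.2179037909903893
target [0.4894834  0.08461302]
contact True [0.48933557 0.08428518 0.0363636 ] [-0.1 -1.3  1.4]
58.6333
```

```bash
python3 - <<'E'
from h import *
move_ptp([.42,-.10,.30],down(-.22-np.pi/2))
boxview("top")
c=capture("top");W=cloud(c)
def placed(c,W,t):
    P=W[(np.hypot(W[...,0]-t[0],W[...,1]-t[1])<.04)&(W[...,2]>.055)&(W[...,2]<.07)];print("rim",cv2.minEnclosingCircle(P[:,:2].astype(np.float32)),P[:,2].min(),P[:,2].max(),len(P))
placed(c,W,[.4895,.0846])
if pick(-.005,-.027):
    move_ptp([.42,.20,.25],down(-.22-np.pi/2))
    E=[e for n in ("top","side") for e in espressos(n) if np.hypot(*(e["xy"]-[.594,-.092]))<.06]
    for e in E: print(np.round([*e["xy"],e["yaw"],e["n"]],3))
    xy=np.mean([e["xy"] for e in E],0);yaw=np.mean([e["yaw"] for e in E if e["n"]>=5]);print(xy,yaw)
    assert abs(yaw+.21)<.1
    place(*xy,yaw)
    move_ptp([.42,.10,.34],down(-.22-np.pi/2))
    for n in("top","side"):
        c=capture(n);W=cloud(c);placed(c,W,[.4895,.0846]);placed(c,W,xy-.105*np.array([np.cos(yaw),np.sin(yaw)]))
        for e in espressos(n): print(n,{k:np.round(v,3) for k,v in e.items()})
        cv2.imwrite(f"pics/pl_{n}.png",c["image"])
print(current_clock())
E
```

```text
top lid angle 1.80143572223604 4524
top front wall top x [-0.0729 -0.0698 -0.0663] 306
top glass 0.86 110 [-0.0092  0.0853] 0.0251 [-0.0097  0.085 ]
top glass 0.69 121 [-0.0049  0.0317] 0.0249 [-0.0057  0.0322]
top glass 0.66 105 [-0.0044 -0.0271] 0.0251 [-0.0049 -0.026 ]
rim ((0.48689332604408264, 0.07885617762804031), 0.024573106318712234) 0.055380479617047944 0.06609838372663289 71
touch on descent False [0.0003 0.0001 0.0002]
gap 0.04802783729966049 [ 0.4 -0.2  3.5]
gap lifted 0.04776917424992707
[ 0.593 -0.092 -0.208 15.   ]
[ 0.596 -0.091 -0.195 18.   ]
[ 0.59462385 -0.09157391] -0.2016080033986526
target [ 0.49175054 -0.07054818]
contact True [ 0.49179365 -0.07107277  0.03583136] [-0.8 -2.2  1.9]Traceback (most recent call last):
  File "<stdin>", line 17, in <module>
  File "<stdin>", line 6, in placed
    return umr_minimum(a, axis, None, out, keepdims, initial, where)
ValueError: zero-size array to reduction operation minimum which has no identity
```

```bash
python3 - <<'E'
from h import *
def placed(W,t,e,yaw):
    P=W[(np.hypot(W[...,0]-t[0],W[...,1]-t[1])<.04)&(W[...,2]>.055)&(W[...,2]<.07)]
    if len(P)<10: print("occl");return
    m,r=cv2.minEnclosingCircle(P[:,:2].astype(np.float32));v=np.array(m)-e;cs,sn=np.cos(yaw),np.sin(yaw)
    print("rim",np.round(m,4),round(r,4),"z",P[:,2].min(),P[:,2].max(),len(P),"in espresso",np.round([cs*v[0]+sn*v[1],-sn*v[0]+cs*v[1]],4))
move_ptp([.40,.25,.36],QB)
for n in("top","side"):
    E=espressos(n);c=capture(n);W=cloud(c);cv2.imwrite(f"pics/pl_{n}.png",c["image"])
    for e in E:
        print(n,np.round([*e["xy"],e["yaw"],e["n"]],3)); 
        if e["n"] and abs(e["yaw"]+.21)<.2: placed(W,e["xy"]-.105*np.array([np.cos(e["yaw"]),np.sin(e["yaw"])]),e["xy"],e["yaw"])
c=capture("top");W=cloud(c)
P=W[(W[...,2]>.045)&(W[...,2]<.065)&(abs(W[...,0]-.67)<.06)&(abs(W[...,1]+.185)<.06)];print("bell",P.mean(0))
print(current_clock())
E
```

```text
top [ 0.591  0.061 -0.234 13.   ]
rim [0.4868 0.079 ] 0.0246 z 0.05517941862106225 0.0673720348446498 71 in espresso [-0.1052 -0.0065]
top [ 0.593 -0.092 -0.212 14.   ]
rim [ 0.4892 -0.0759] 0.0248 z 0.055209012349130615 0.06701234420435849 81 in espresso [-0.1051 -0.0058]
side [ 0.596 -0.091 -0.221 24.   ]
rim [ 0.4908 -0.0751] 0.0269 z 0.05511721807046108 0.06449039065994625 107 in espresso [-0.1061 -0.0079]
side [ 0.594  0.063 -0.207 26.   ]
rim [0.4884 0.0796] 0.0266 z 0.055029961580423656 0.0648779886114508 130 in espresso [-0.1063 -0.0053]
bell [ 0.67452561 -0.18395697  0.05277986]
72.2333
```

View pics/pl_side.png

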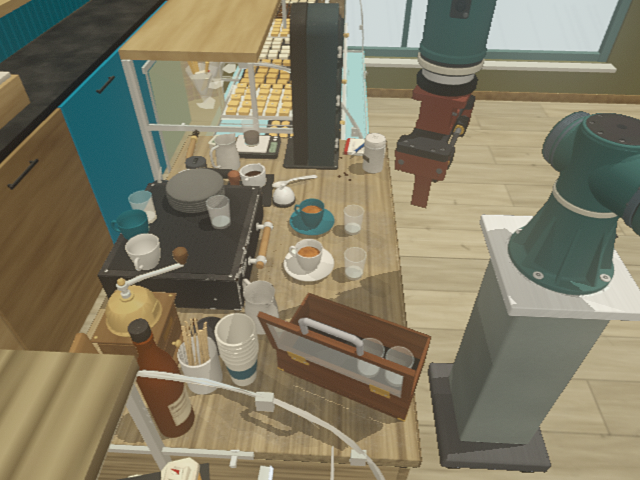

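```bash
python3 - <<'E'
from h import *
off=np.array([0,0,-.019])
move_gripper(.03)
b=bar(1.826)+off
move_ptp(b+[0,0,.09],QB)
print(servo_line(b,QB,rate=.1,contact_N=10))
move_gripper(.005);print("gap",current_finger_gap(),np.round(current_force(),1))
for th in np.linspace(1.826,.06,13)[1:]:
    servo_line(bar(th)+off,QB,rate=.12)
    f=current_force();print(round(th,2),np.round(f,1),round(float(current_finger_gap()),4))
    if np.linalg.norm(f)>50: break
else:
    print("shut",servo_line(bar(0)+off-[0,0,.006],QB,rate=.03,contact_N=15),np.round(current_force(),1),current_position()-bar(0)-off)
    sleep(.3);move_gripper(.03)
    p=current_position();servo_line(p+[0,0,.12],QB,rate=.15)
    # press down the lid's front rim too
    move_gripper(0);t=box(-.062,0,.12);move_ptp(t,QB)
    print("press",servo_line(box(-.062,0,.084),QB,rate=.04,contact_N=12),current_position())
    servo_line(t+[0,0,.1],QB,rate=.2)
    move_ptp([.42,.0,.36],down(-np.pi/2))
    for n in("top","side"):
        c=capture(n);W=cloud(c);B=np.stack([(W[...,:2]-BO)@BX,(W[...,:2]-BO)@BY,W[...,2]],-1)
        L=B[(abs(B[...,0])<.06)&(abs(B[...,1])<.115)&(B[...,2]>.08)&(B[...,2]<.12)];print(n,"lid plane",np.polyfit(L[:,0],L[:,2],1),len(L))
        P=W[(W[...,2]>.045)&(W[...,2]<.065)&(abs(W[...,0]-.675)<.06)&(abs(W[...,1]+.184)<.06)];print("bell",P.mean(0))
        cv2.imwrite(f"pics/shut_{n}.png",c["image"])
print(current_clock())
E
```

```text
False
gap 0.008847324559798201 [-2.9 -8.2  6.1]
1.68 [-0.3  0.4  2.3] 0.0092
1.53 [-2.9  0.4  6.8] 0.0095
1.38 [-3.6 -0.2  8.7] 0.009
1.24 [-3.3 -2.7  7.8] 0.0092
1.09 [-4.9 -3.   7.3] 0.0096
0.94 [-5.5 -4.5  5.7] 0.009
0.8 [-5.9 -4.6  5.2] 0.0094
0.65 [-4.4 -4.9  3.8] 0.0094
0.5 [-4.9 -6.3  2.5] 0.0089
0.35 [-4.6 -6.2  1.7] 0.0088
0.21 [-3.  -9.8  1. ] 0.0092
0.06 [ -3.6 -12.   -0.9] 0.0092
shut True [-0.1 -0.7  6.6] [-0.00273556 -0.00324919 -0.00682013]
press True [0.47007483 0.26508474 0.090815  ]
top lid plane [0.00076994 0.09039462] 6716
bell [ 0.70577266 -0.21209374  0.05501849]
side lid plane [0.00188264 0.09077025] 7242
bell [ 0.69304701 -0.19719696  0.05445319]
85.9083
```

View pics/shut_side.png

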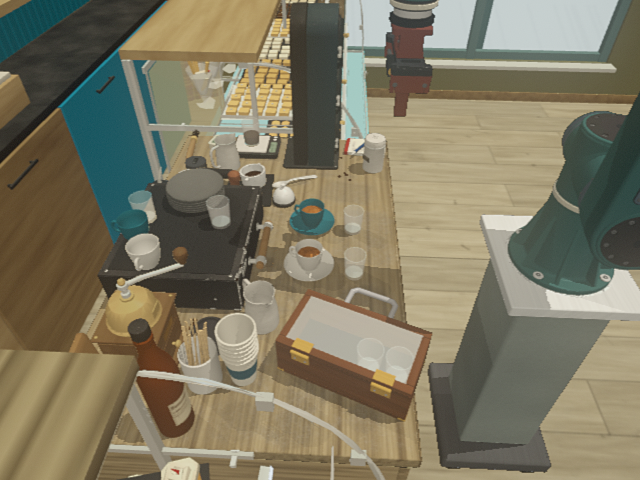

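```bash
python3 - <<'E'
from h import *
cs=[]
for n in("top","side"):
    c=capture(n);W=cloud(c);d=silhouettes(n,"bell")[0]
    P=W[d["region"]];P=P[~np.isnan(P[:,0])];T=P[(P[:,2]>.047)&(P[:,2]<.062)]
    print(n,round(d["conf"],2),d["xy"],np.median(T,0),len(T));cs.append(np.median(T,0)[:2])
    if n=="top":
        R=W.reshape(-1,3);b=cs[0]
        for nm,k in(("y-axis body",(abs(R[:,0]-b[0])<.06)&(abs(R[:,1]-b[1])<.11)),("x-axis body",(abs(R[:,0]-b[0])<.11)&(abs(R[:,1]-b[1])<.06)),("all r.25",np.hypot(*(R[:,:2]-b).T)<.2)): print(nm,np.nanmax(R[k,2]))
b=np.mean(cs,0);print(b)
E
```

```text
top 0.78 [435.8, 180.7] [ 0.67547974 -0.18531176  0.05627518] 24
y-axis body 0.10445868128803999
x-axis body 0.0652732673530997
all r.25 0.42404065322960394
side 0.63 [357.2, 336.2] [0.37258144 0.35392257 0.05795708] 9
[0.52403059 0.08430541]
```

```bash
python3 - <<'E'
from h import *
b=np.array([.6765,-.1845]);
for y in (np.pi,0):
    q=down(y)
    if inverse_kinematics([*b,.07],q) is not None: break
move_ptp([*b,.20],q)
servo_line([*b,.072],q,rate=.12)
z0=None
r=servo_line([*b,.046],q,rate=.02,contact_N=7);print(r,current_position(),np.round(current_force(),1))
servo_line([*b,.20],q,rate=.12)
print(current_clock())
E
```

```text
True [ 0.67640711 -0.18446278  0.05303475] [-1.4  0.6  7.9]
90.9667
```

```bash
python3 - <<'E'
from h import *
b=np.array([.6765,-.1845]);q=current_orientation()
servo_line([*b,.062],q,rate=.12)
print(servo_line([*b,.046],q,rate=.02,contact_N=12),current_position(),np.round(current_force(),1))
servo_line([*b,.22],q,rate=.12)
move_ptp([.42,0.28,.36],down(-np.pi/2))
def placed(W,e,yaw):
    cs,sn=np.cos(yaw),np.sin(yaw);t=e-.105*np.array([cs,sn])
    P=W[(np.hypot(W[...,0]-t[0],W[...,1]-t[1])<.04)&(W[...,2]>.055)&(W[...,2]<.07)]
    m,r=cv2.minEnclosingCircle(P[:,:2].astype(np.float32));v=np.array(m)-e
    print("glass in espresso",np.round([cs*v[0]+sn*v[1],-sn*v[0]+cs*v[1]],4),round(r,4))
for n in("top","side"):
    E=espressos(n);c=capture(n);W=cloud(c);cv2.imwrite(f"pics/end_{n}.png",c["image"])
    for e in E:
        print(n,np.round([*e["xy"],e["yaw"],e["n"]],3))
        if e["n"] and abs(e["yaw"]+.21)<.25: placed(W,e["xy"],e["yaw"])
print(current_clock(),current_finger_gap())
E
```

```text
True [ 0.67684616 -0.1846344   0.05291095] [-1.5  1.2  8. ]
top [ 0.593 -0.092 -0.216 14.   ]
glass in espresso [-0.1052 -0.0061] 0.0246
top [ 0.591  0.061 -0.234 13.   ]
glass in espresso [-0.1052 -0.0065] 0.0246
side [ 0.593  0.063 -0.218 23.   ]
glass in espresso [-0.1055 -0.0064] 0.026
side [ 0.596 -0.091 -0.211 21.   ]
glass in espresso [-0.1048 -0.0056] 0.0266
96.6583 0.0005154917963151271
```

View pics/end_side.png

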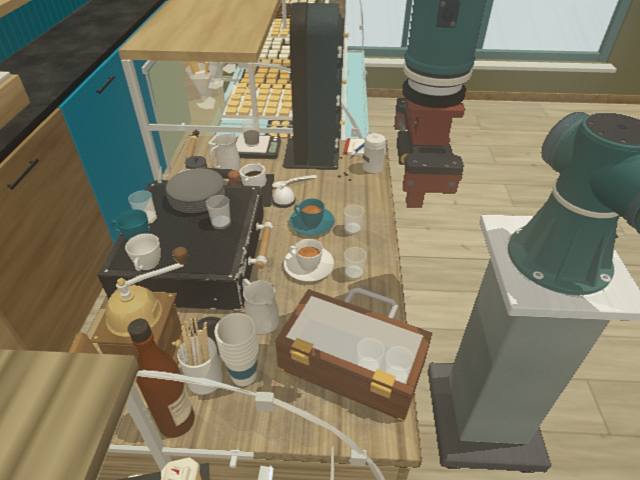

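```bash
python3 -c "
from bench import *
close_job()"
```

```text
the job is handed in; nothing more can be done
```

The job is done and handed in at about 97 s of robot time; no verdict was reported.

- **Shaker:** it stands upright on the worktop at about (0.43, -0.36).
- **Lid:** I opened it to its stop. The cameras read 1.823 to 1.830 rad, and it did not move under a push of about 19 N. A first, cruder fit read 1.79 to 1.80 rad; limiting it to the lid's face gave the higher values. After shutting, the lid's slope measured 0.002 rad or less.
- **Glasses:** there are two espressos, white and teal, and each has a glass. Both cameras put each glass about 105 mm from the saucer's centre on the side opposite the handle, and about 6 mm off the handle's line. The other two glasses stand in the box.
- **Teal espresso:** something knocked it about 3 cm aside during the run. I measured it again before placing its glass.
- **Bell:** I pressed it twice. Both times the button stopped about 3 mm down at about 8 N, past the 2 mm needed to ring.
- **Side camera on the bell:** its network once reported something else as the bell. I used the top camera and the earlier measurements instead.
- **Milk pitcher and paper cups:** they look undisturbed in the last picture; I did not measure them again.

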